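# Candle cup through the swing flap of the returns chute

### The arm

A 6-joint arm with a two-finger parallel gripper is mounted at the origin on the work surface. World frame = base frame: x ahead of the robot, y to its left, z up, the work surface at z = 0. Lengths are in m, angles in rad, forces in N, time in s.
With the tool pointing down it reaches from about 0.275 to 0.825 m from the base axis. Payload 4.9 kg.
Tool frame: the origin (TCP) lies midway between the tips of the shut fingers; the grasp point (between the pads) lies 19 mm behind it (bot.grip_depth is the distance from the TCP to the grasp point, in m); z points along the fingers, y is the line along which they close (so a half turn about z gives the same grasp; the last joint's range is limited). The gripper opens to 85 mm and grips with 20 to 120 N. Pads are 22 mm wide; open, the fingers measure 114 mm over their backs; the gripper's body (76 mm by 85 mm) begins 54 mm behind the grasp point. The pads swing forward as they close: fully open they stand 13 mm farther back than shut.
Start: joints at [-1.467, 0.326, -0.193, 1.052, 0, 1.437], TCP at [0.13, -0.535, 0.208] pointing down, gripper open.
Joint ranges: [-2.65, 2.65], [-0.97, 1.79], [-1.3, 1.35], [-1.93, 2.1], [-1.47, 1.37], [-3.14, 3.14]. Speed limits (rad/s): [2.57, 2.57, 3.14, 3.14, 3.14, 3.14].

### API

Orientations are given as a unit quaternion [w, x, y, z].
In Python, from cell import bot gives the robot as it stands. Calls block until the motion is done:
- bot.move_pose(position, orientation): joint-space move of the TCP to a pose.
- bot.move_linear(position, speed=0.15, rotation=None, until_force=None): straight line of the TCP; rotation=None keeps the orientation; speed is the mean speed in m/s. With until_force (N) it stops when the force on the tool has changed by that much, and returns True; else False.
- bot.goto_joints(angles): joint-space move.
- bot.set_gripper(opening, grasp_force=None): opening from 0.0 (shut) to 1.0 (fully open); grasp_force is the grip in N (None keeps the last); returns when the fingers have stopped.
- bot.wait(seconds).
- bot.solve_ik(position, orientation): joint angles nearest the present ones, or None.
- bot.camera(name): name is "scene" or "top"; returns the picture (384x512x3 uint8, red, green, blue); there is no depth.
- bot.calibration(name): a dict with "mtx" (3x3 intrinsics, pixels), "extrinsics" (4x4, takes a point from world to camera coordinates). Camera axes: x right, y down, z forward; pixel columns grow to the right and rows downward; lengths in m; the calibration is good to about 2 mm. A picture is of the moment at which its call begins. calibration takes no time and is no camera call.
A pose or a line that the arm cannot do raises bot.PlanningError and nothing moves.
- bot.close_job(): hands the job in; it is judged then, once.
Trained networks look in the newest picture that a camera, given by its name, has taken for a name from the list of things; names that differ only in an ending like _2 or _b are one class to them, and where a whole thing is asked for, a point or a joint stands for the part that bears it (a point fixed in the world has none). Each returns a list of dicts, best first, with "confidence" (0 to 1); they miss things now and then, are a little off and sometimes report something else, mostly with a low value. They report only what shows in the picture. A call takes as long as a camera call.
- bot.search_frame(camera, thing): "bbox" ([left, top, width, height] in pixels, round what is visible of it).
Readings, each from a call of its own:
- bot.read_clock(): time.
- bot.read_joint_positions(): joint angles.
- bot.read_joint_vel(): joint speeds.
- bot.read_joint_efforts(): joint torques, N m.
- bot.read_position(): TCP position.
- bot.read_tool_rot(): TCP orientation.
- bot.read_ft_force(): force on the tool from outside, world axes, zero at the start.
- bot.read_moment(): the same for the moment, N m.
- bot.read_gripper_width(): opening from 0.0 (shut) to 1.0 (fully open).
- bot.read_finger_force(): force on a finger pad.
Only numpy, scipy, OpenCV 4.12 (cv2) and the standard library are available. Lean on these libraries where they do the work, as an engineer would, in place of code of your own. Each camera call takes 0.05 s, during which the arm holds its last target. There are 200 camera calls.

### The job

Return the small white candle cup standing on the ledge of the grey chute: push the red self-closing flap open with one finger and hold it open, and with the other finger push the cup along the ledge through the doorway so that it drops into the catch tray. Do not pick the cup up and do not let the cup push against the flap; afterwards let the flap swing fully shut. Leave everything else where it stands.

Things in the scene. Friction and masses are not known exactly. Their poses are not given: they have to be found in the camera images.
- chute: Grey sheet-metal returns chute fixed to the table: ledge in front, doorway with red flap, catch tray beyond. Origin at table level under the middle of the doorway; +x points through the doorway into the tray (the push direction, away from the robot), +y left, +z up. Numbers below called 'chute frame' are from here. Nothing overhead.
- sill (a point): Middle of the ledge's far edge, 75 mm above the chute's origin. The ledge is a flat steel top at z = 75 mm, chute frame x = -160 to 0 mm, y = -66 to 140 mm; at x = 0 it ends in a sheer drop into the tray.
- guide (a point): Top inner edge of the right guide wall at the doorway: chute frame x = 0, y = -60, z = 105 mm. The wall is straight, 6 mm thick, and runs from x = -160 to 156 mm beside ledge, doorway and tray; 30 mm higher than the ledge. The doorway reaches from it to the hinge post (y = 62 mm, radius 6 mm, top z = 127 mm).
- tray (a point): Centre of the cork floor of the catch tray: chute frame x = 75, y = 2, z = 6 mm. Inside, the open-topped tray spans x = 0 to 150 mm, y = -60 to 64 mm; its left and back walls are 95 mm high.
- flap (a joint): Red upright flap, rad: 0 = shut across the doorway, up to 1.5 as its free edge swings away from the ledge, over the tray. Panel 112 mm long, 4 thick, 4 to 47 mm above the ledge (top z = 122). Vertical hinge at its left end. A damped spring shuts it: 0.08 N m shut, 0.11 wide open (about 3 N at a finger 35 mm from the hinge); let go, it shuts within a second.
- flap_hinge (a point): Point on the flap's hinge axis at half the flap's height: chute frame x = 6, y = 62, z = 100.5 mm.
- flap_edge (a point): Middle of the flap's free edge, 114 mm from the hinge axis; shut, it is at x = 6, y = -52 mm in the chute frame.
- cup: The cup to be returned: small white perforated metal candle cup, a round open cylinder 50 mm in diameter, 42 mm high, about 0.12 kg, standing on the ledge before the right half of the doorway. Origin: centre of its underside, z up its axis.
- cup_mid (a point): Centre of the cup, on its axis 21 mm above its underside.
- tin: Bystander: blue tin with steel lid, 41 mm in diameter, 32 mm high, standing on the left part of the ledge. Origin: centre of underside. Must stay.
- lantern0: Bystander: tall white perforated lantern, 90 mm in diameter, 150 mm high, on the table to the right. Origin: centre of underside. Must stay.
- lantern1: Bystander: a second lantern like lantern0. Must stay.
- jar: Bystander: glass jar with steel cap, 72 mm in diameter, 100 mm high, on the table to the left. Origin: centre of underside. Must stay.
- carton: Bystander: closed cardboard carton 100 x 160 x 50 mm on the table to the left. Origin: centre of underside. Must stay.
- tape: Bystander: orange roll of tape lying flat, 90 mm in diameter, 25 mm high, on the table to the right. Origin: centre of underside. Must stay.

How it is judged:
By the outcome, as a careful person would: the job done as asked, in the order asked, and still so for the second after the job is handed in, with the robot touching nothing.
It also fails if it takes over 45 s, if anything falls off the work surface, if the arm or the gripper's body presses on something with over 40 N, if the wrist force passes 120 N, or if a joint passes its speed limit or range.

## Working session

There is one attempt and no reset: what is moved stays moved. The work goes in short steps, each a Python script; the robot and the scene stay as the last script left them, time stands still between calls to the robot, and variables do not carry over. Pictures are saved under pics/ and viewed, at most 10 in all, crops included, and the job is handed in when it is done.

```bash
mkdir -p pics
python3 - <<'E'
from cell import bot
import cv2,numpy as np
np.set_printoptions(precision=4,suppress=True)
for c in("scene","top"):
    im=bot.camera(c); cv2.imwrite(f"pics/{c}0.png",im[:,:,::-1])
    k=bot.calibration(c); print(c,k["mtx"].tolist(),np.array(k["extrinsics"]))
    for t in("chute","cup","tin","flap","flap_edge","flap_hinge","guide","sill","tray","lantern0","jar","carton","tape"):
        print(t,[([round(v) for v in d["bbox"]],round(d["confidence"],2)) for d in bot.search_frame(c,t)[:3]])
print(bot.read_clock(),bot.read_tool_rot())
E
```

```text
scene [[386.5768813476836, 0.0, 251.60493830220227], [0.0, 386.5768813476836, 190.9269458023951], [0.0, 0.0, 1.0]] [[-0.0556  0.9982  0.0224  0.016 ]
 [ 0.6698  0.0539 -0.7406 -0.2981]
 [-0.7405 -0.0262 -0.6716  1.518 ]
 [ 0.      0.      0.      1.    ]]
chute [([213, 159, 119, 121], 0.8)]
cup [([249, 176, 21, 22], 0.67), ([244, 195, 42, 23], 0.55)]
tin [([301, 175, 18, 19], 0.55)]
flap [([242, 195, 45, 23], 0.84)]
flap_edge [([243, 194, 40, 20], 0.56)]
flap_hinge [([243, 194, 39, 24], 0.66)]
guide [([214, 166, 107, 113], 0.93)]
sill [([215, 165, 107, 117], 0.83)]
tray [([243, 194, 41, 22], 0.62), ([212, 164, 113, 115], 0.61)]
lantern0 [([62, 178, 50, 65], 0.82), ([80, 138, 40, 57], 0.74), ([217, 160, 106, 121], 0.59)]
jar [([370, 218, 35, 49], 0.66)]
carton [([369, 168, 64, 44], 0.58), ([244, 194, 40, 25], 0.39)]
tape [([214, 162, 112, 120], 0.63), ([131, 153, 33, 17], 0.6), ([371, 219, 35, 46], 0.44)]
top [[384.9866423970437, 0.0, 259.36910699300626], [0.0, 384.9866423970437, 188.08377275129442], [0.0, 0.0, 1.0]] [[-0.0243 -0.9996  0.0123  0.0009]
 [-0.9878  0.0222 -0.1543  0.5144]
 [ 0.1539 -0.0159 -0.988   1.3652]
 [ 0.      0.      0.      1.    ]]
chute [([195, 117, 78, 95], 0.91)]
cup [([240, 176, 12, 14], 0.67), ([196, 121, 78, 92], 0.29)]
tin [([204, 183, 10, 12], 0.52)]
flap [([232, 156, 26, 7], 0.65)]
flap_edge [([365, 184, 36, 30], 0.49)]
flap_hinge [([232, 158, 30, 6], 0.67)]
guide [([199, 116, 73, 98], 0.55), ([339, 223, 23, 23], 0.27)]
sill [([196, 116, 79, 95], 0.61)]
tray [([196, 116, 80, 97], 0.94), ([353, 133, 36, 34], 0.7), ([232, 156, 31, 9], 0.6)]
lantern0 [([354, 133, 38, 35], 0.96), ([363, 183, 41, 34], 0.92), ([239, 173, 16, 19], 0.22)]
jar [([141, 140, 29, 21], 0.67)]
carton [([107, 200, 54, 30], 0.62)]
tape [([340, 224, 22, 21], 0.81), ([204, 184, 10, 13], 0.31)]
1.4 [ 0.      0.9929  0.1186 -0.    ]
```

View pics/scene0.png

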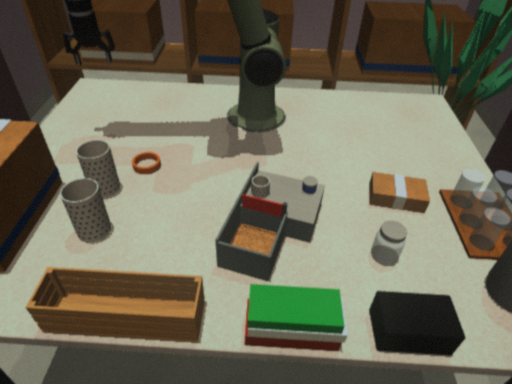

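View pics/top0.png

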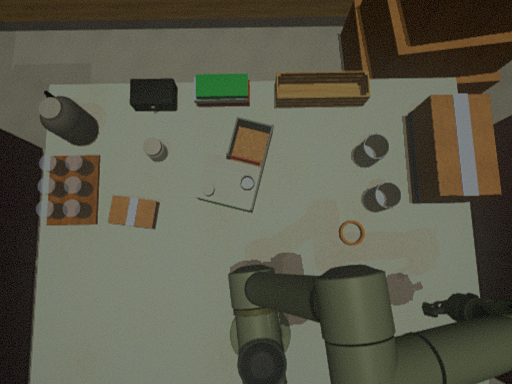

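The scene view shows the chute at about (268,222), with the cup at (260,186) and the tin at (310,184). The top view shows the ledge at about (230,187), the tray at (250,142), the cup at (247,183) and the tin at (209,190). The chute is yawed slightly to the right, so I'll enlarge it to fit its pose.

Run:
```python
import cv2,numpy as np
a=cv2.imread("pics/scene0.png")[155:285,205:335]; b=cv2.imread("pics/top0.png")[110:220,185:285]
a=cv2.convertScaleAbs(a,alpha=1.6);b=cv2.convertScaleAbs(b,alpha=1.6)
cv2.imwrite("pics/sc.png",cv2.resize(a,None,fx=4.5,fy=4.5,interpolation=cv2.INTER_CUBIC)); cv2.imwrite("pics/tc.png",cv2.resize(b,None,fx=5,fy=5,interpolation=cv2.INTER_CUBIC))
```

```text
(no output)
```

View pics/sc.png

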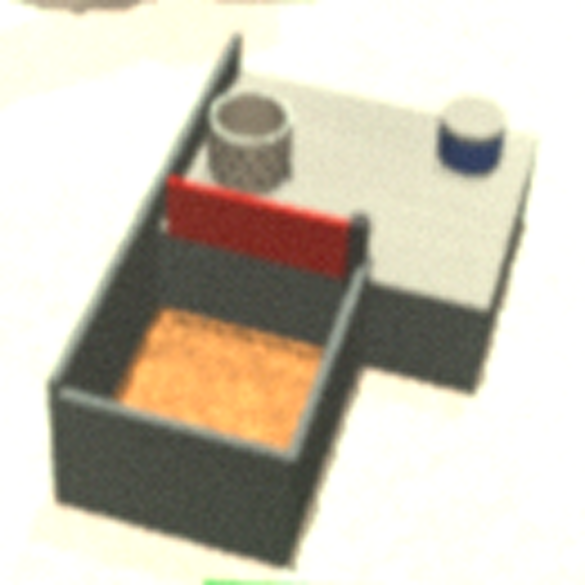

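View pics/tc.png

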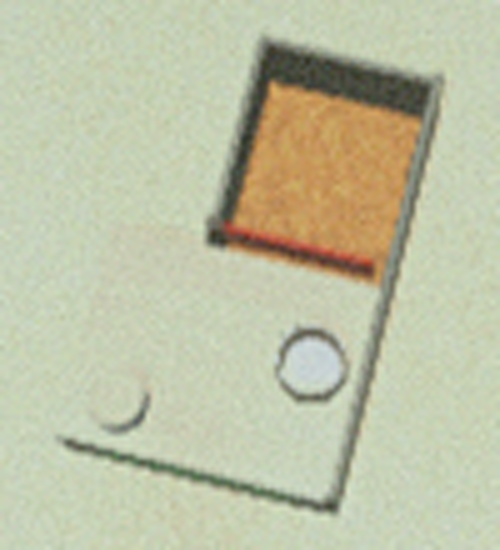

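The enlarged views show the chute corners clearly: post top at scene crop (360,215) and top crop (217,232), cup rim centre at scene crop (250,120) and top crop (312,365). Next I'll fit the chute pose to these corners in both views.

```bash
cat > geo.py <<'E'
import numpy as np, cv2
from scipy.optimize import least_squares
def proj(k,P):
    e=np.array(k["extrinsics"]); c=np.atleast_2d(P)@e[:3,:3].T+e[:3,3]
    q=c@np.array(k["mtx"]).T; return q[:,:2]/q[:,2:]
def T(p,P): # chute pose (x,y,yaw): chute->world
    c,s=np.cos(p[2]),np.sin(p[2]); P=np.atleast_2d(P).astype(float)
    return np.c_[p[0]+c*P[:,0]-s*P[:,1],p[1]+s*P[:,0]+c*P[:,1],P[:,2]]
def px(u,cam):
    s,o=(4.5,(205,155)) if cam=="scene" else (5,(185,110))
    return (np.atleast_2d(u)+.5)/s-.5+np.array(o)
E
python3 - <<'E'
from geo import *
from cell import bot
np.set_printoptions(precision=4,suppress=True)
K={c:bot.calibration(c) for c in("scene","top")}
S=[(0,140,75,490,305),(-160,140,75,538,140),(0,140,0,475,390),(8,-50,122,170,178),(156,-66,105,52,385),(156,-66,0,57,500),(156,70,95,293,457),(156,70,0,292,565),(-160,-63,105,238,38),(6,62,127,360,217)]
Tp=[(-160,-63,105,335,506),(156,-63,105,438,80),(153,67,95,265,42),(-160,140,75,62,440),(6,62,127,217,232),(6,-52,122,373,266)]
D={"scene":np.array(S,float),"top":np.array(Tp,float)}
def res(p): return np.concatenate([proj(K[c],T(p,d[:,:3]/1e3))-px(d[:,3:],c) for c,d in D.items()])
f=least_squares(lambda p:res(p).ravel(),[.6,0,-.2],loss="soft_l1"); print(f.x); print(res(f.x))
np.save("pose.npy",f.x)
def tri(z,o,n):
    r=lambda q:np.concatenate([(proj(K[c],T(f.x,[q[0],q[1],z]))-px(u,c)).ravel() for c,u in o.items()])
    g=least_squares(r,[-.07,0]); print(n,g.x,r(g.x)); 
    for c in o: 
        h=least_squares(lambda q:(proj(K[c],T(f.x,[q[0],q[1],z]))-px(o[c],c)).ravel(),[-.07,0]); print("  ",c,h.x)
    return g.x
tri(.117,{"scene":(250,121),"top":(312,365)},"cup"); tri(.107,{"scene":(471,117),"top":(118,401)},"tin")
for n,c,z,o in(("cup","top",.117,.05),("cup","scene",.096,0)):
    b=bot.search_frame(c,n)[0]["bbox"]; u=np.array([b[0]+b[2]/2,b[1]+b[3]/2])
    print(n,c,least_squares(lambda q:(proj(K[c],T(f.x,[q[0],q[1],z]))-u).ravel(),[-.07,0]).x)
E
```

```text
[ 0.5986  0.0407 -0.2591]
[[-0.353  -0.0411]
 [-0.0334 -2.0075]
 [-0.6108  0.1285]
 [-0.0616  0.0545]
 [-0.9322 -1.7987]
 [-0.3475 -0.0176]
 [ 1.0094 -0.054 ]
 [-0.9214  0.248 ]
 [-0.6531 -2.3207]
 [ 0.1541 -0.528 ]
 [-0.6568 -0.6193]
 [-0.3898 -1.1611]
 [-1.201  -0.111 ]
 [-1.7712  0.0333]
 [-0.886  -1.2952]
 [-0.0985 -0.208 ]]
cup [-0.0672 -0.0253] [-0.1778 -1.6086 -0.3643 -1.3335]
   scene [-0.061  -0.0229]
   top [-0.0714 -0.0276]
tin [-0.1241  0.0995] [-0.2502 -0.7691 -0.3795 -0.6489]
   scene [-0.1211  0.1008]
   top [-0.126   0.0976]
cup top [-0.0721 -0.024 ]
cup scene [-0.0619 -0.0242]
```

Run:
```python
from geo import *
from cell import bot
np.set_printoptions(precision=4,suppress=True)
K={c:bot.calibration(c) for c in("scene","top")}
S=[(0,140,75,490,305),(-160,140,75,538,140),(0,140,0,475,390),(8,-50,122,170,178),(156,-66,105,52,385),(156,-66,0,57,500),(156,70,95,293,457),(156,70,0,292,565),(-160,-63,105,238,38),(6,62,127,360,217)]
Tp=[(-160,-63,105,335,506),(156,-63,105,438,80),(153,67,95,265,42),(-160,140,75,62,440),(6,62,127,217,232),(6,-52,122,373,266)]
D={"scene":np.array(S,float),"top":np.array(Tp,float)}
O=lambda p,c:p[3:5] if c=="scene" else p[5:7]
def res(p): return np.concatenate([proj(K[c],T(p,d[:,:3]/1e3))+O(p,c)-px(d[:,3:],c) for c,d in D.items()])
f=least_squares(lambda p:np.r_[res(p).ravel(),p[3:]/1.],[.6,0,-.2]+[0]*4,loss="soft_l1",f_scale=1); p=f.x;print(p); print(res(p).T)
np.save("pose.npy",p[:3])
ob={"cup":(.117,{"scene":(250,121),"top":(312,365)}),"tin":(.107,{"scene":(471,117),"top":(118,401)})}
for n,(z,o) in ob.items():
    r=lambda q:np.concatenate([(proj(K[c],T(p,[q[0],q[1],z]))+O(p,c)-px(u,c)).ravel() for c,u in o.items()])
    g=least_squares(r,[-.07,0]); print(n,g.x,r(g.x)); ob[n]=g.x
a=np.linspace(0,2*np.pi,40); ci=lambda q,r,z:np.c_[q[0]+r*np.cos(a),q[1]+r*np.sin(a),a*0+z]
L=[np.array(l)/1e3 for l in([(0,140,75),(-160,140,75),(-160,-66,75)],[(0,140,0),(0,140,75),(0,68,75)],[(-160,-60,105),(156,-60,105)],[(-160,-66,105),(156,-66,105),(156,-66,0),(156,70,0)],[(156,-66,95),(156,70,95),(0,70,95)],[(6,62,122),(6,-52,122),(6,-52,79),(6,62,79)],[(0,-60,75),(0,62,75)])]+[ci(ob["cup"],.025,.117),ci(ob["cup"],.025,.075),ci(ob["tin"],.0205,.107),ci((.006,.062),.006,.127)]
im=[]
for c,s,o,sz in(("scene",4.5,(205,155),130),("top",5,(185,110),110)):
    b=cv2.imread(f"pics/{c}0.png")[o[1]:o[1]+sz,o[0]:o[0]+sz*(1 if c=="scene" else 1)]
    b=cv2.resize(cv2.convertScaleAbs(b,alpha=1.4),None,fx=s,fy=s,interpolation=cv2.INTER_CUBIC)
    for l in L: cv2.polylines(b,[np.int32(np.round((proj(K[c],T(p,l))+O(p,c)-np.array(o)+.5)*s-.5))],False,(255,0,255),1)
    im.append(cv2.resize(b,(400,400)) if 0 else b[:550])
m=np.hstack([im[0][:550],im[1][:550]]); cv2.imwrite("pics/ov.png",cv2.resize(m,(800,int(m.shape[0]*800/m.shape[1])),interpolation=cv2.INTER_AREA))
```

```text
[ 0.5971  0.0403 -0.2593  0.4283  0.7757  0.5648  0.117 ]
[[-0.1401  0.2029 -0.3839  0.2314 -0.6323 -0.0402  1.2341 -0.6806 -0.3461
   0.394   0.0389  0.3231 -0.4934 -1.0844 -0.1829  0.6078]
 [ 0.3249 -1.5602  0.495   0.4415 -1.5074  0.2781  0.2127  0.5213 -1.8538
  -0.1542 -0.0883 -0.6537  0.3846  0.54   -0.7801  0.3143]]
cup [-0.0669 -0.0248] [ 0.247  -1.0808  0.2208 -0.9222]
tin [-0.1239  0.1   ] [ 0.1621 -0.2619  0.1812 -0.2047]
```

View pics/ov.png

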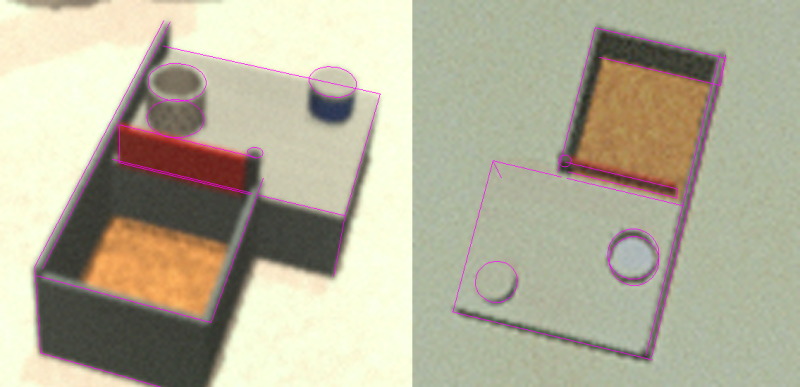

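The overlay matches the image to within about 3 mm: the chute origin is at (0.597, 0.040) with yaw -14.9°, and the cup is at chute (-67,-25). Next I'll plan the two-finger path.

```bash
cat > plan.py <<'E'
from geo import *
pose=np.load("pose.npy"); H,TH,W=49.75,7.25,11.
def fing(w):  # w = (corner x, corner y of pushing finger F2, phi deg), chute mm
    f=np.radians(w[2]); u=np.array([np.cos(f),np.sin(f)]); v=np.array([u[1],-u[0]])
    F2=np.array(w[:2])-TH*u-W*v; return F2,F2+2*H*u,u,v
def flap(F1,u,v):
    h=np.array([6,62.]); t=0
    for a in(-1,1):
        for b in(-1,1):
            d=F1+a*TH*u+b*W*v-h; r=np.hypot(*d); t=max(t,np.arctan2(d[0],-d[1])+np.arcsin(min(1,2/r)))
    return t
def tcp(w,z):
    F2,F1,u,v=fing(w); c=(F1+F2)/2e3
    a=np.radians(w[2])+pose[2]+np.pi/2+FLIP*np.pi
    return T(pose,[c[0],c[1],z])[0], np.array([0,np.cos(a/2),np.sin(a/2),0])
FLIP=0
WP=[(-98,-18,20),(-91,-18,22),(-75,-19,27),(-55,-21,33),(-35,-24,37),(-15,-27,39.5),(-1,-29,41)]
E
python3 - <<'E'
import plan; from plan import *
from cell import bot
np.set_printoptions(precision=3,suppress=True)
for w in WP:
    F2,F1,u,v=fing(w); c=np.array([F1+a*TH*u+b*W*v for a in np.linspace(-1,1,9) for b in np.linspace(-1,1,9)])
    t=flap(F1,u,v); print(w,"F2",F2,"F1",F1,"flap",round(t,2),"tip",6+114*np.sin(t),62-114*np.cos(t),"post",np.hypot(*(c-[6,62]).T).min()-6)
for plan.FLIP in(0,1,-1):
    for w in(WP[0],WP[-1]):
        for z in(.28,.07): print(plan.FLIP,z,tcp(w,z)[0],bot.solve_ik(*tcp(w,z)))
print(bot.read_clock())
E
```

```text
(-98, -18, 20) F2 [-108.575  -10.143] F1 [-15.076  23.888] flap 0 tip 6.0 -52.0 post 25.06085944017095
(-91, -18, 22) F2 [-101.843  -10.517] F1 [-9.588 26.756] flap 0 tip 6.0 -52.0 post 19.830541239780562
(-75, -19, 27) F2 [-86.454 -12.49 ] F1 [ 2.201 32.682] flap 0.27 tip 35.87045662026699 -48.01707059041678 post 10.392616025831426
(-55, -21, 33) F2 [-67.071 -15.723] F1 [16.376 38.468] flap 0.93 tip 97.16841899912886 -6.442087761839062 post 8.394982223160126
(-35, -24, 37) F2 [-47.41  -19.578] F1 [32.054 40.302] flap 1.32 tip 116.4101501655927 33.61692862970482 post 16.013913514747042
(-15, -27, 39.5) F2 [-27.591 -23.124] F1 [49.186 40.166] flap 1.41 tip 118.55830045386206 43.92711979406395 post 29.47521911833124
(-1, -29, 41) F2 [-13.688 -25.455] F1 [61.405 39.823] flap 1.44 tip 119.01472261124201 47.04431636119482 post 40.60334154080425
0 0.28 [0.539 0.063 0.28 ] [-0.02   0.276 -0.078  1.217  0.     1.461]
0 0.07 [0.539 0.063 0.07 ] [-0.02   0.446 -0.4    0.725  0.     1.461]
0 0.28 [0.622 0.041 0.28 ] [-0.052  0.436  0.154  1.289  0.     1.062]
0 0.07 [0.622 0.041 0.07 ] [-0.052  0.575 -0.172  0.824  0.     1.062]
1 0.28 [0.539 0.063 0.28 ] [-0.02   0.276 -0.078  1.217  0.    -1.681]
1 0.07 [0.539 0.063 0.07 ] [-0.02   0.446 -0.4    0.725  0.    -1.681]
1 0.28 [0.622 0.041 0.28 ] [-0.052  0.436  0.154  1.289  0.    -2.079]
1 0.07 [0.622 0.041 0.07 ] [-0.052  0.575 -0.172  0.824  0.    -2.079]
-1 0.28 [0.539 0.063 0.28 ] [-0.02   0.276 -0.078  1.217  0.    -1.681]
-1 0.07 [0.539 0.063 0.07 ] [-0.02   0.446 -0.4    0.725  0.    -1.681]
-1 0.28 [0.622 0.041 0.28 ] [-0.052  0.436  0.154  1.289  0.    -2.079]
-1 0.07 [0.622 0.041 0.07 ] [-0.052  0.575 -0.172  0.824  0.    -2.079]
1.5
```

```bash
sed -i 's/(-15,-27,39.5),(-1,-29,41)/(-15,-28.5,39.5),(-1,-31,41)/' plan.py
python3 - <<'E'
from plan import *
from cell import bot
np.set_printoptions(precision=4,suppress=True)
p=bot.read_position(); bot.move_linear([p[0],p[1],.29],speed=.25)
P,q=tcp(WP[0],.24); bot.move_pose(P,q)
P[2]=.13; bot.move_linear(P,speed=.2)
P[2]=.072; print("hit",bot.move_linear(P,speed=.08,until_force=4))
print(bot.read_position(),P,bot.read_ft_force(),bot.read_gripper_width(),bot.read_clock())
a=bot.camera("scene")[120:270,180:350,::-1]; b=bot.camera("top")[110:230,185:285,::-1]
a=cv2.resize(a,None,fx=3,fy=3,interpolation=3); b=cv2.resize(b,(int(100*450/120),450),interpolation=3)
cv2.imwrite("pics/w0.png",cv2.convertScaleAbs(np.hstack([a,b])[:, :800],alpha=1.4))
E
```

```text
hit False
[0.5396 0.0628 0.0724] [0.5391 0.0628 0.072 ] [ 0.6028 -0.2063  0.1693] 1.003244606641173 6.1167
```

View pics/w0.png

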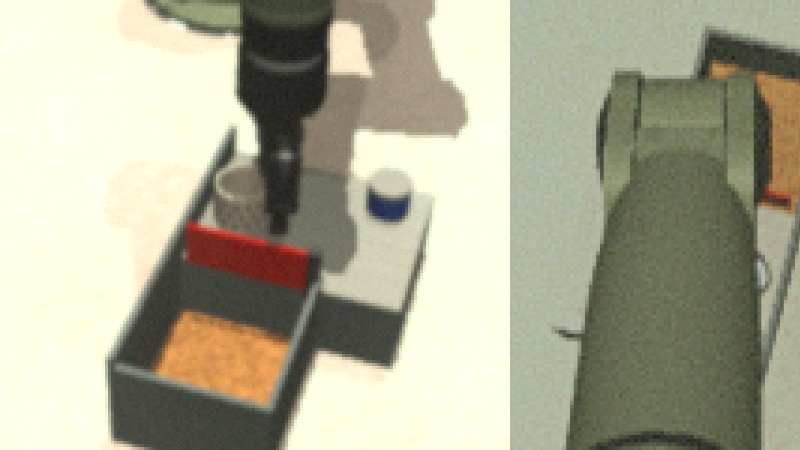

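Finger 1 stands just before the flap at (280,225), about 33 mm from the hinge, and the cup at (240,200) is untouched. I'll advance until the flap is open and the cup is nearing the doorway.

Run:
```python
from plan import *
from cell import bot
np.set_printoptions(precision=3,suppress=True)
im=[]
for w in WP[1:5]:
    P,q=tcp(w,.072); bot.move_linear(P,speed=.05,rotation=q)
    print(w,bot.read_position()-P,bot.read_ft_force(),bot.read_clock())
    im.append(cv2.resize(bot.camera("scene")[150:250,200:330,::-1],None,fx=3,fy=3,interpolation=3))
m=np.vstack([np.hstack(im[:2]),np.hstack(im[2:])]); cv2.imwrite("pics/w4.png",cv2.convertScaleAbs(m,alpha=1.5))
```

```text
(-91, -18, 22) [ 0. -0.  0.] [-0.342 -0.133  0.028] 6.4917
(-75, -19, 27) [-0.001 -0.    -0.   ] [-3.403 -0.631  1.024] 6.9667
(-55, -21, 33) [-0.001 -0.    -0.   ] [-2.97  -3.313 -1.767] 7.5
(-35, -24, 37) [-0.001  0.001 -0.   ] [-4.615  0.073 -1.224] 8.05
```

View pics/w4.png

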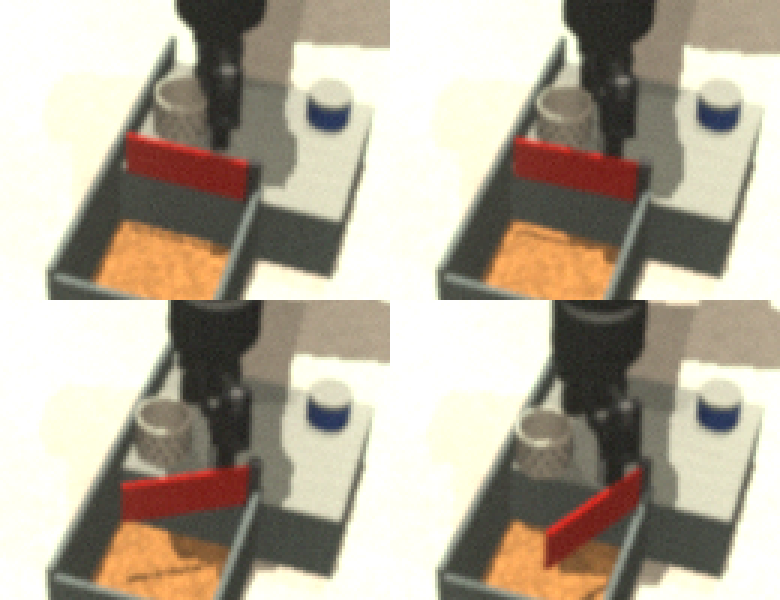

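The flap is at about 1 rad with its tip at (545,550), well ahead of the cup at (545,440), which has drifted to the guide wall and stands at the sill. The flap opens less than my finger model predicts, so I'll turn a little more while pushing on.

Run:
```python
from plan import *
from cell import bot
np.set_printoptions(precision=3,suppress=True)
im=[]
for w in[(-28,-26,40),(-16,-29,43),(-7,-31,45),(2,-32,46)]:
    P,q=tcp(w,.072); h=bot.move_linear(P,speed=.05,rotation=q,until_force=15)
    print(w,h,bot.read_position()-P,bot.read_ft_force(),bot.read_clock())
    im.append(cv2.resize(bot.camera("scene")[160:260,200:330,::-1],None,fx=3,fy=3,interpolation=3))
    if h: break
im+=[im[-1]]*(4-len(im))
m=np.vstack([np.hstack(im[:2]),np.hstack(im[2:])]); cv2.imwrite("pics/w5.png",cv2.convertScaleAbs(m,alpha=1.5))
```

```text
(-28, -26, 40) False [-0.001  0.002 -0.   ] [-6.623  4.     1.012] 8.35
(-16, -29, 43) True [-0.009  0.007 -0.001] [-1.791 -1.97   3.301] 8.6083
```

View pics/w5.png

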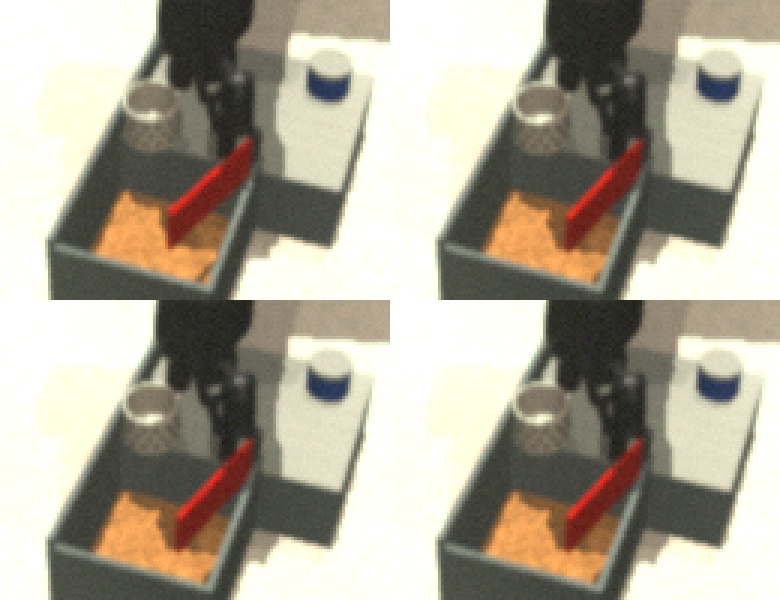

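The 15 N stop came from the cup being squeezed between finger and guide wall. The cup is upright at (543,118) in the panel, the flap is held at about 1.15 rad, and the force has relaxed since. I'll measure the cup and flap numerically before moving again.

```bash
cat > meas.py <<'E'
from plan import *
from cell import bot
K=bot.calibration("scene"); off=np.array([.43,.78])
a=np.linspace(0,2*np.pi,60); cyl=np.array([(.025*np.cos(t),.025*np.sin(t),z) for t in a for z in(.075,.117)])
def bb(q,z0=0):
    p=proj(K,T(pose,cyl+[q[0],q[1],z0]))+off; return np.r_[p.min(0),p.max(0)]
def cup():
    im=bot.camera("scene"); d=bot.search_frame("scene","cup"); out=[]
    for e in d[:2]:
        b=np.array(e["bbox"],float); b=np.r_[b[:2],b[:2]+b[2:]]
        g=least_squares(lambda q:bb(q)-b,[-.03,-.03]); out.append((round(e["confidence"],2),b.round(1).tolist(),(g.x*1e3).round(1).tolist(),g.fun.round(1).tolist()))
    return im,out
def flapang(im):
    r=im.astype(int); m=(r[...,0]>70)&(r[...,0]>2.2*r[...,1])&(r[...,0]>2.2*r[...,2]); m[:150]=m[270:]=0; m[:,:200]=m[:,330:]=0
    n,l,st,_=cv2.connectedComponentsWithStats(m.astype(np.uint8)); m=l==1+st[1:,4].argmax()
    best=[]
    for t in np.arange(0,1.55,.02):
        s,c=np.sin(t),np.cos(t); P=np.array([(.006+s*r,.062-c*r,z) for r,z in((.006,.079),(.114,.079),(.114,.122),(.006,.122))])
        k=np.zeros(m.shape,np.uint8); cv2.fillPoly(k,[np.int32(np.round(proj(K,T(pose,P))+off))],1); best.append(((k&m).sum()/(k|m).sum(),t))
    return max(best)
E
python3 - <<'E'
from meas import *
np.set_printoptions(precision=3,suppress=True)
for _ in range(2):
    im,o=cup(); print(*o,sep="\n"); print("flap",flapang(im))
P=bot.read_position(); q=bot.read_tool_rot(); phi=2*np.arctan2(q[2],q[1])-pose[2]-np.pi/2
c=(np.array([[np.cos(pose[2]),np.sin(pose[2])],[-np.sin(pose[2]),np.cos(pose[2])]])@(P[:2]-pose[:2]))*1e3
u=np.array([np.cos(phi),np.sin(phi)]);v=np.array([u[1],-u[0]])
print("phi",np.degrees(phi),"F2corner",c-42.5*u+11*v,"F2 inner other corner",c-42.5*u-11*v,"F1",c+49.75*u,bot.read_ft_force(),bot.read_gripper_width())
E
```

```text
(0.89, [240.9, 187.5, 260.6, 211.3], [-8.3, -33.1], [0.3, -0.4, -0.3, 0.3])
flap (np.float64(0.8262195121951219), np.float64(1.24))
(0.58, [238.1, 188.1, 261.8, 210.3], [-8.3, -35.2], [2.3, -1.1, -2.2, 1.2])
flap (np.float64(0.8991097922848664), np.float64(1.22))
phi 41.56112319506736 F2corner [-28.805 -25.618] F2 inner other corner [-43.401  -9.156] F1 [32.923 43.813] [-1.202 -4.464  2.625] 1.0005043329122734
```

The cup is at chute (-8,-34) against the wall, and the flap is at 1.23 rad. I'll back off slightly, shift the pushing corner directly behind the cup, and push on with the flap held open.

Run:
```python
from meas import *
np.set_printoptions(precision=2,suppress=True)
for w in[(-36,-26,43),(-36,-34.5,47.5),(-30,-35,48),(-24,-35,48),(-18,-35.5,48.5),(-12,-36,49)]:
    P,q=tcp(w,.072); h=bot.move_linear(P,speed=.05,rotation=q,until_force=15)
    im,o=cup(); print(w,h,(bot.read_position()-P)*1e3,bot.read_ft_force(),o[:1],flapang(im),bot.read_clock())
    if h: break
```

```text
(-36, -26, 43) False [-1.22 -0.65 -0.1 ] [-2.8  -5.31  4.15] [(0.84, [239.7, 186.0, 259.1, 208.6], [-14.9, -39.0], [0.2, -0.9, -0.2, 0.8])] (np.float64(0.912751677852349), np.float64(0.98)) 9.25
(-36, -34.5, 47.5) False [-0.57  0.35 -0.2 ] [-3.52 -1.85  2.14] [(0.87, [237.4, 186.8, 261.8, 210.7], [-9.5, -36.6], [2.7, -0.2, -2.6, 0.3])] (np.float64(0.9238095238095239), np.float64(0.72)) 9.65
(-30, -35, 48) False [-1.2   0.78 -0.57] [-5.57 -0.42  1.48] [(0.64, [238.7, 188.4, 260.5, 212.9], [-2.6, -34.4], [1.3, -0.0, -1.3, 0.1])] (np.float64(0.9094567404426559), np.float64(0.84)) 10.0167
(-24, -35, 48) False [-1.98  0.69 -0.99] [-6.   -0.74  0.3 ] [(0.71, [240.7, 191.0, 257.6, 211.0], [-1.5, -35.3], [-1.2, -2.4, 1.2, 2.2])] (np.float64(0.9149888143176734), np.float64(0.98)) 10.3833
(-18, -35.5, 48.5) False [-0.94  0.24 -0.76] [-3.68 -1.55 -1.85] [(0.86, [239.7, 190.5, 258.7, 212.9], [1.3, -34.2], [-0.1, -1.2, 0.1, 1.1])] (np.float64(0.9172932330827067), np.float64(1.1)) 10.75
(-12, -36, 49) False [ 0.32 -0.21  0.04] [-2.26 -2.23 -1.73] [(0.56, [232.6, 206.7, 256.4, 227.5], [58.5, -27.6], [1.8, -2.6, -1.8, 2.5])] (np.float64(0.8607242339832869), np.float64(1.18)) 11.1167
```

Run:
```python
from meas import *
bot.wait(.5); im,o=cup(); print(o,flapang(im),bot.read_ft_force())
m=cv2.resize(im[150:270,200:340,::-1],None,fx=4,fy=4,interpolation=3); cv2.imwrite("pics/w6.png",cv2.convertScaleAbs(m,alpha=1.6))
```

```text
[(0.91, [236.7, 217.8, 258.4, 237.9], [90.4, -8.8], [0.5, -3.4, -0.5, 3.2]), (0.3, [211.2, 176.2, 323.5, 281.2], [85.8, 41.9], [46.1, 41.8, -44.8, -36.2])] (np.float64(0.8631284916201117), np.float64(1.18)) [-1.86328032 -2.97509192 -1.49563189]
```

View pics/w6.png

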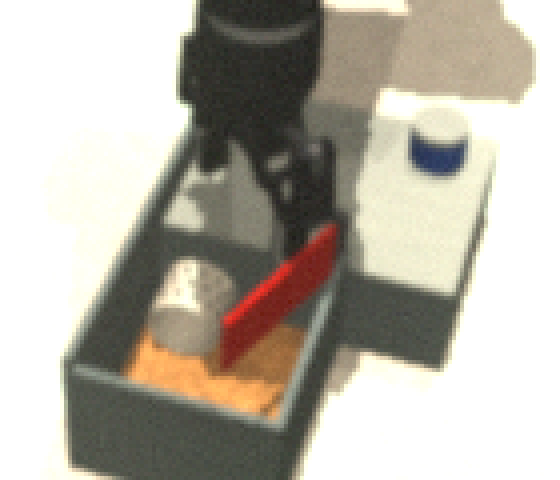

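The cup lies in the tray at (190,305), the flap is held clear of it, and the tin is unmoved. I'll back the fingers out along the proven path so the flap closes gently, then lift and check.

Run:
```python
from meas import *
for w in[(-36,-34.5,47.5),(-36,-26,43),(-55,-21,33),(-75,-19,27),(-100,-18,22)]:
    P,q=tcp(w,.072); bot.move_linear(P,speed=.07,rotation=q)
P[2]=.25; bot.move_linear(P,speed=.15)
p=T(pose,[-.20,-.1,.30])[0]; bot.move_pose([.30,-.15,.32],q)
bot.wait(1.5); im,o=cup(); print(o[:1],flapang(im),bot.read_ft_force(),bot.read_clock())
im2=bot.camera("top")
for t in("tin","lantern0","jar","carton","tape"): print(t,[[round(v) for v in d["bbox"]] for d in bot.search_frame("top",t)[:2]])
a=cv2.resize(im[120:285,50:440,::-1],(800,338),interpolation=3); b=cv2.resize(im2[100:250,90:410,::-1],(533,250),interpolation=3)
m=np.zeros((588,800,3),np.uint8); m[:338]=a; m[338:,:533]=b; cv2.imwrite("pics/end.png",cv2.convertScaleAbs(m,alpha=1.4))
```

```text
[(0.55, [236.1, 215.0, 258.6, 239.6], [89.2, -9.8], [0.9, -1.1, -0.9, 1.0])] (np.float64(0.8778625954198473), np.float64(0.02)) [-0.70760379  0.62085969  0.11017468] 17.825
tin [[204, 185, 11, 13], [249, 153, 12, 9]]
lantern0 [[358, 133, 32, 34], [365, 184, 38, 29]]
jar [[141, 142, 28, 21]]
carton [[105, 198, 53, 32]]
tape [[196, 121, 77, 93]]
```

View pics/end.png

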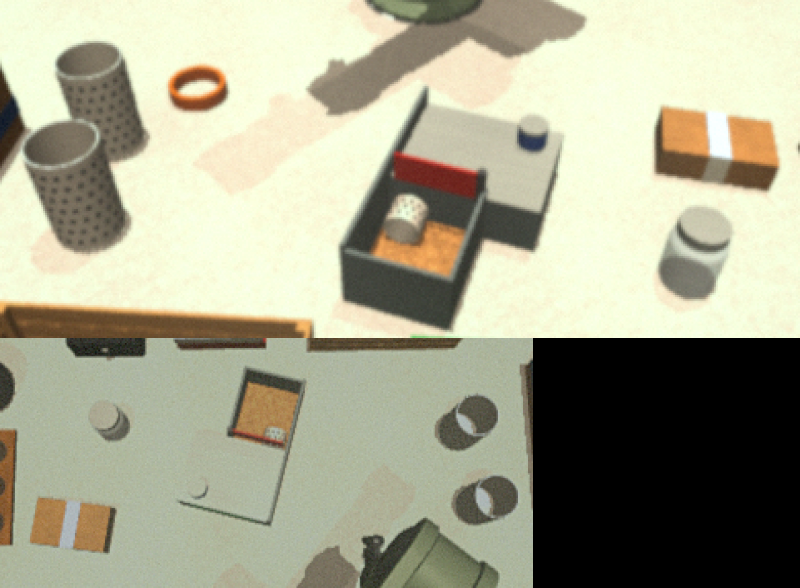

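The flap is shut at (437,175), the cup lies in the tray at (407,218), and everything else stands where it was. The arm is clear, so I'm handing in.

```bash
python3 -c "
from cell import bot
print(bot.close_job())"
```

```text
the job is handed in; nothing more can be done
None
```

The cup was pushed through the held-open flap and lies on its side in the catch tray, the flap swung shut (fitted angle about 0.02 rad), everything else stood where it was in the final pictures, and the job was handed in at about 18 s; on the way the cup once wedged against the guide wall, a 15 N force stop, until I shifted the pushing finger behind it.

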